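Lock the lathe saddle with its bolt

TASK

Lock the lathe's tool-rest saddle: slide it along the bed until the bolt on it meets the slot in the long keeper bar, shoot the bolt fully home through the slot, and let go. The slot has to be found by feel, since the bar can be clamped anywhere and also has two shallow worn nicks that stop the bolt short. Leave the other things on the bench where they are.

Things in the scene. Friction and masses are not known exactly. Their poses are not given: they have to be found in the camera images.
- bed: lathe bed, fixed: two steel ways 620 long, 140 wide overall, top 70 above the table; headstock (150 wide, top at 240) at its +y end with a disc blank 180 across, centred 175 up, its face 210 from the origin. Origin on the table under the middle of the saddle's run; y along the bed to the headstock, x square across it, away from the robot (the way the bolt shoots)
- barface (a point): point of the bed, at its x +85, y 0, 104 up: the bolt's axis at the near face of the keeper bar, a steel bar along the far side, 320 long, 12 thick, top 120 up. Its one slot, 20 wide, goes right through, open to the far side; its middle is anywhere within 40 mm either way along y, unmeasured. Two nicks, as wide, are only 6 deep
- saddle (a joint): place of the saddle along the bed's y in m, 0 with the bolt's axis over the bed's origin, travel -0.11 to 0.11. A dark steel plate 138 x 100, top 86 above the table; it slides with about 1.5 N of friction, has no detents and stays where it is left
- bolt (a joint): how far the bolt is shot along the bed's x in m, 0 to 0.036 (fully home, hard stop). A steel rod 12 thick, round nose, axis 104 up, in two blocks (34 wide, top 115 up) at the bed's x -35 and +58. About 1.5 N of friction, no spring. The nose meets the plain bar at about 0.010, a nick's bottom at about 0.016, and goes through the slot to 0.036
- knob (a point): middle of the bolt's grip, an upright black square knob 20 x 20, 34 high (125 to 159 above the table), its sides and axes along the bed's x and y. In the bed's frame: x = the bolt's travel, y = the saddle's place, 142 up. Moving it along x slides the bolt, along y carries the saddle. Free all round above 120
- gouge: a bowl gouge lying on the table beyond the bed, 430 long: ash handle 32 thick and a steel blade 14 thick. Origin on the table under its middle; its x axis runs along it towards the blade; a bystander
- toolrest: a loose T-shaped tool rest lying flat on the table on the robot's side of the bed: cross bar 160 x 30, 12 thick, stem 18 thick, 60 long. Origin under the middle of the cross bar; a bystander
- bowl: a small turned wooden bowl, 120 across, 55 high. Origin under its middle; a bystander
- waxtin: a round aluminium tin, 56 across, 40 high, standing on the end plate at the bed's -y end. Origin under its middle; a bystander
- blank: a dark wooden block 60 x 60, 45 high, on the table on the robot's side of the bed. Origin under its middle; a bystander
- glue: a squat-nosed bottle 52 across, 130 high, on the robot's side of the bed near its -y end. Origin under its middle; a bystander
- scrollchuck: a steel lathe chuck body, a plain cylinder 90 across, 50 high, 0.9 kg. Origin under its middle; a bystander

How it is judged:
By the outcome, as a careful person would: the job done as asked, in the order asked, and still so for the second after the job is handed in, with the robot touching nothing.
It also fails if it takes over 64 s, if anything falls off the work surface, if the arm or the gripper's body presses on something with over 40 N, if the wrist force passes 120 N, or if a joint passes its speed limit or range.

ROBOT

A 6-joint arm with a two-finger parallel gripper is mounted at the origin on the work surface. World frame = base frame: x ahead of the robot, y to its left, z up, the work surface at z = 0. Lengths are in mm, angles in rad, forces in N, time in s.
With the tool pointing down it reaches from about 350 to 975 mm from the base axis. Payload 7.1 kg.
Tool frame: the origin (TCP) lies at the very end of the fingers, on their centre line; the grasp point (between the pads) lies 19 mm behind it; z points along the fingers, y is the line along which they close (so a half turn about z gives the same grasp; the last joint's range is limited). The gripper opens to 88 mm and grips with 3 to 60 N. Pads are 20 mm wide; open, the fingers measure 115 mm over their backs; the gripper's body (75 mm by 178 mm) begins 61 mm behind the grasp point.
Start: joints at [-1.347, 0.423, 1.63, -0, 1.089, -0.019], TCP at [150.283, -606.646, 222.675] pointing down, gripper open.
Joint ranges: [-3, 3], [-0.9, 2.11], [0.09, 2.58], [-1.31, 4.45], [0.11, 2.69], [-2.54, 2.54]. Speed limits (rad/s): [2.39, 2.39, 3.01, 3.14, 3.14, 3.14].

INTERFACE

Orientations are given as a rotation vector (axis times angle).
In Python, from workcell import ctrl, optics gives the robot as it stands.
- The arm moves only by the shell command python3 -m jog 'ROWS'. ROWS is JSON, a list of rows, each a list of 7 numbers: the shift along the tool's x, y, z in units of 40 mm (1.0 is 40 mm), then the turn, a rotation vector about the tool's x, y, z in units of 6 degrees (1.0 is 6 degrees), then the opening, from 0 (shut) to 1 (fully open). A call has 1 to 20 rows; each row shifts and turns the commanded pose from where the row before left it, along the tool's axes as they then stand; what a row does not reach is not made up. A row lasts 1/10 s, in which the tool goes at most 50 mm and 8.59 degrees, less where a joint would pass 70% of its speed; a pose out of reach is approached as far as the arm can. A call is refused whole if a number of a shift passes 1 or a number of a turn 1, either way. A call with a gripper value outside its range is refused whole. The fingers move at their own pace and stop on an object; the grip force is fixed at half the most. Time passes only in rows, so rows that do not move let the fingers close. It gives the time, the measured TCP pose, the force, the opening and the grip force at its end, in the units of the state.
- ctrl.get_obs(): the state, without advancing time (a new reading comes with each control period).
- optics.get_image(name): name is "scene" or "top" or "wrist"; returns the picture (480x640x3 uint8, red, green, blue); there is no depth.
- optics.camera_model(name): a dict with "fov_y" (degrees; the focal length in pixels is half the picture's height over the tangent of half this angle, whatever the lens; pixels are square), "cx", "cy" (the principal point, pixels), "view" (4x4, takes a point from world to camera coordinates); the wrist camera has in their place "hand_eye" (4x4, takes a point from camera to tool coordinates, whose origin is the TCP and whose axes are the flange's). Camera axes: x right, y up, looking along -z (the intrinsics and any distortion apply to the point x, -y, -z); pixel columns grow to the right and rows downward; lengths in mm; the calibration is good to about 2 mm. The wrist camera is an equidistant fisheye: a pixel r from the principal point sees the ray r / f radians off the axis. A picture is of the moment at which its call begins: read the wrist's pose just before it. camera_model takes no time and is no camera call.
- ctrl.close_job(): hands the job in; it is judged then, once.
Trained networks look in the newest picture that a camera, given by its name, has taken for a name from the list of things; names that differ only in an ending like _2 or _b are one class to them, and where a whole thing is asked for, a point or a joint stands for the part that bears it (a point fixed in the world has none). Each returns a list of dicts, best first, with "conf" (0 to 1); they miss things now and then, are a little off and sometimes report something else, mostly with a low value. They report only what shows in the picture. A call takes as long as a camera call.
- optics.masks_of(target, camera): "pixels" (480x640 bool, what is visible of it) and "extent" ([centre column, centre row, width, height] in pixels, round what is visible of it).
The state is a dict: "t": time; "qpos": joint angles; "qvel": joint speeds; "joint_torque": joint torques, N m; "ee_pos": TCP position; "orientation": TCP orientation; "ft_force": force on the tool from outside, world axes, zero at the start; "moment": the same for the moment, N m; "width": finger opening in mm; "grasp_force": force on a finger pad.
Only numpy, scipy, OpenCV 4.12 (cv2) and the standard library are available. Lean on these libraries where they do the work, as an engineer would, in place of code of your own. Each camera call takes 0.05 s, during which the arm holds its last target. There are 200 camera calls.

## Working session

There is one attempt and no reset: what is moved stays moved. The work goes in short steps, Python scripts to look and compute and a shell command to move; the robot and the scene stay as the last step left them, time stands still between calls to the robot, and variables do not carry over. Pictures are saved under pics/ and viewed, at most 10 in all, crops included, and the job is handed in when it is done.

```bash
mkdir -p pics
cat > h.py <<'E'
import numpy as np,cv2
from workcell import ctrl,optics
from scipy.spatial.transform import Rotation as R
def snap(n,f):
    im=optics.get_image(n); cv2.imwrite('pics/'+f,im[:,:,::-1]); return im
def proj(n,P):
    m=optics.camera_model(n);f=240/np.tan(np.radians(m['fov_y'])/2)
    p=np.c_[np.atleast_2d(P),np.ones(len(np.atleast_2d(P)))]@np.array(m['view']).T
    return np.c_[m['cx']+f*p[:,0]/-p[:,2],m['cy']-f*p[:,1]/-p[:,2]]
def ray(n,u,v):
    m=optics.camera_model(n);f=240/np.tan(np.radians(m['fov_y'])/2);V=np.array(m['view'])
    d=np.array([(u-m['cx'])/f,-(v-m['cy'])/f,-1]);Rt=V[:3,:3].T
    return -Rt@V[:3,3],Rt@d/np.linalg.norm(d)
def atz(n,u,v,z):
    o,d=ray(n,u,v);return o+d*(z-o[2])/d[2]
E
python3 - <<'E'
from h import *
o=ctrl.get_obs();print(o)
for n in('scene','top'):
    snap(n,n+'1.png');print({k:v for k,v in optics.camera_model(n).items()})
    for t in('knob','bolt','saddle','bed'):
        for r in optics.masks_of(t,n)[:2]:print(n,t,round(r['conf'],2),np.round(r['extent']))
print(optics.camera_model('wrist'))
E
```

```text
{'t': 0.0, 'qpos': array([-1.34702539e+00,  4.23843517e-01,  1.63068193e+00, -1.61391958e-05,
        1.08859075e+00, -1.90047716e-02]), 'qvel': array([ 0.00012583,  0.00078169,  0.00249643, -0.00253315,  0.00145458,
       -0.00175918]), 'joint_torque': array([ 4.00897392e-03, -5.44619465e+01, -2.73664480e+01,  6.46917103e-02,
        2.29204382e-02, -1.26059895e-04]), 'ee_pos': array([ 150.14387606, -606.12860196,  221.90319614]), 'orientation': array([-3.11697097e+00, -3.80243686e-01,  2.66797428e-04]), 'ft_force': array([-0.58959393, -0.25144633, -0.48707876]), 'moment': array([-0.03815415, -0.00840855, -0.03480196]), 'grasp_force': 0.0, 'width': 88.10017714204201}
{'fov_y': 55.21886372058613, 'cx': 316.55648881513173, 'cy': 240.64281450028898, 'view': array([[ 3.25090608e-01,  9.45603001e-01, -1.22906936e-02,
        -8.18362385e+01],
       [-6.88114040e-01,  2.45443241e-01,  6.82829908e-01,
         3.40842378e+02],
       [ 6.48702678e-01, -2.13524191e-01,  7.30473994e-01,
        -1.40662338e+03],
       [ 0.00000000e+00,  0.00000000e+00,  0.00000000e+00,
         1.00000000
[... 468 characters left out ...]
     [ 0.00000000e+00,  0.00000000e+00,  0.00000000e+00,
         1.00000000e+00]])}
top knob 0.51 [331. 242.  15.  57.]
top bolt 0.61 [327. 247.  15.  46.]
top saddle 0.85 [330. 246.  58.  67.]
top saddle 0.48 [421. 335.  28.  26.]
top bed 0.63 [271. 227. 351. 160.]
{'fov_y': 65.70646984690485, 'cx': 324.6638111326802, 'cy': 238.4323917901951, 'hand_eye': array([[ 3.15634334e-04,  9.70098675e-01,  2.42710655e-01,
         6.52590588e+01],
       [ 9.99999682e-01, -1.28572053e-04, -7.86560672e-04,
        -7.09245753e-01],
       [-7.31835658e-04,  2.42710826e-01, -9.70098407e-01,
        -1.61719235e+02],
       [ 0.00000000e+00,  0.00000000e+00,  0.00000000e+00,
         1.00000000e+00]])}
```

View pics/scene1.png

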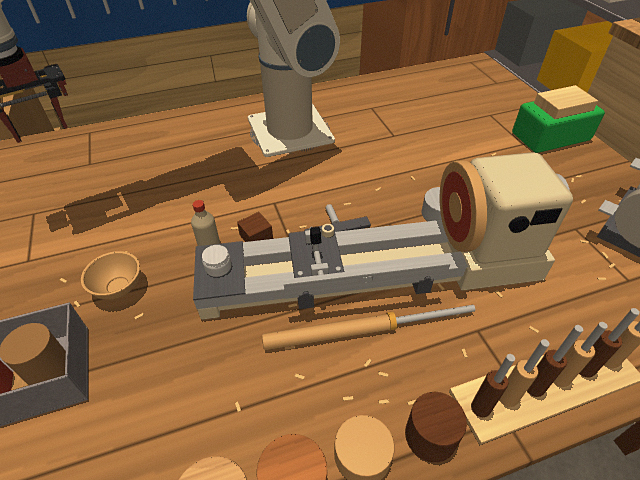

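View pics/top1.png

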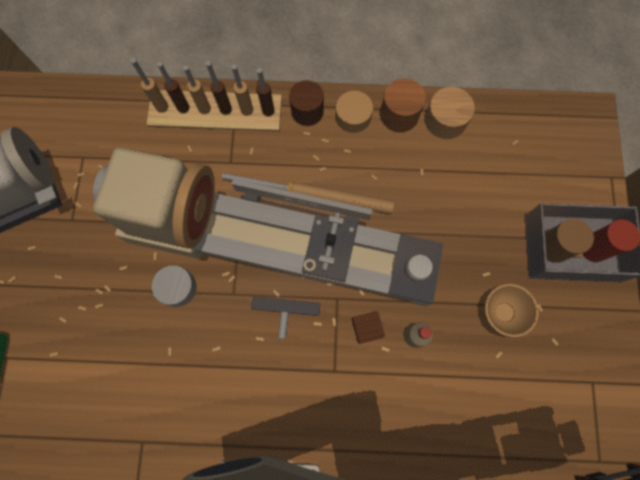

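The scene view shows the black knob at about (315,234), the saddle at (316,252) and the headstock on the right. In the top view the knob is at about (331,240), the bed is tilted, and the headstock is at left. Next I'll enlarge crops of both.

Run:
```python
from h import *
s=cv2.imread('pics/scene1.png')[205:295,260:380];t=cv2.imread('pics/top1.png')[200:290,270:390]
c=np.hstack([cv2.resize(x,None,fx=3.3,fy=3.3,interpolation=cv2.INTER_NEAREST) for x in(s,t)])
cv2.imwrite('pics/c1.png',np.clip(c*1.5,0,255).astype(np.uint8));print(c.shape)
```

```text
(297, 792, 3)
```

View pics/c1.png

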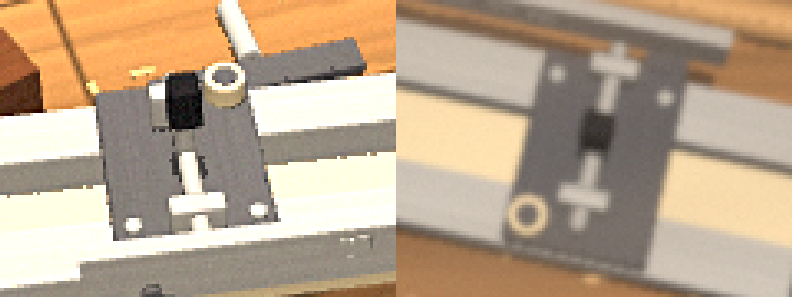

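The crops show the knob at about scene (316,236) and top (331,240). There is a possible mark in the keeper bar's far side near scene (367,279).

```bash
cat >> h.py <<'E'
def tri(a,b):
    (o1,d1),(o2,d2)=a,b
    A=np.c_[d1,-d2];s=np.linalg.lstsq(A,o2-o1,rcond=None)[0]
    p,q=o1+d1*s[0],o2+d2*s[1];return (p+q)/2,np.linalg.norm(p-q)
E
python3 - <<'E'
from h import *
print('knob',tri(ray('scene',316,235.6),ray('top',331.2,239.7)))
def ang(p,q):
    d=p-q;return np.degrees(np.arctan2(-d[0],d[1]))
a,b=atz('top',335.8,219.1,115),atz('top',326.7,259.1,115)
print('blocks',a,b,np.linalg.norm(a-b),ang(a,b)+90)
T=cv2.imread('pics/top1.png',0)
l=cv2.createLineSegmentDetector().detect(T)[0][:,0]
for u,v,w,x in l:
    L=np.hypot(u-w,v-x)
    if L>55 and 160<min(v,x) and max(v,x)<310 and 110<min(u,w) and max(u,w)<450:
        p,q=atz('top',u,v,70),atz('top',w,x,70); 
        if p[1]<q[1]:p,q=q,p
        print(np.round([u,v,w,x]),p[:2].round(),q[:2].round(),ang(p,q).round(2))
S=cv2.imread('pics/scene1.png',0)
for u,v,w,x in cv2.createLineSegmentDetector().detect(S)[0][:,0]:
    L=np.hypot(u-w,v-x)
    if L>55 and 200<min(v,x) and max(v,x)<330 and 190<min(u,w) and max(u,w)<480:
        p,q=atz('scene',u,v,70),atz('scene',w,x,70)
        if p[1]<q[1]:p,q=q,p
        print('S',np.round([u,v,w,x]),p[:2].round(),q[:2].round(),ang(p,q).round(2))
E
```

```text
knob (array([ 579.91079326, -114.0225635 ,  140.47851489]), np.float64(3.5486881711280844))
blocks [ 633.85182253 -124.25208017  115.        ] [ 542.33170775 -107.71770522  115.        ] 93.00170409199464 -10.240810758930053
[192. 248. 126. 234.] [593. 356.] [565. 201.] -10.51
[308. 235. 218. 215.] [647. 149.] [607. -62.] -10.69
[201. 250. 302. 273.] [561. 179.] [517. -54.] -10.69
[116. 235. 190. 252.] [589. 378.] [555. 204.] -10.91
[314. 215. 219. 194.] [698. 150.] [657. -74.] -10.57
[232. 183. 372. 214.] [726. 123.] [ 663. -208.] -10.74
[216. 210. 308. 231.] [658. 155.] [616. -63.] -10.77
[323. 168. 207. 163.] [775. 187.] [775. -90.] 0.03
[161. 225. 181. 164.] [617. 278.] [770. 248.] 79.09
[287. 185. 223. 173.] [751. 146.] [727.  -7.] -8.76
[186. 256. 127. 242.] [573. 350.] [547. 212.] -10.51
[392. 202. 289. 183.] [733. -12.] [ 695. -254.] -9.06
[263. 199. 327. 213.] [689.  47.] [ 661. -103.] -10.77
[299. 277. 240. 264.] [533.  87.] [509. -48.] -10.29
[417. 171. 329. 168.] [ 775. -105.] [ 775. -313.] -0.06
[282. 294. 354. 297.] [468. -11.] [ 468. -172.] -0.26
[234. 161. 322. 165.] [783. 122.] [782. -87.] -0.03
[213. 235. 302. 254.] [599. 155.] [561. -51.] -10.54
[327. 165. 417. 168.] [783. -99.] [ 783. -313.] -0.05
S [392. 225. 336. 231.] [542.  78.] [518. -46.] -10.81
S [446. 242. 342. 254.] [628. 164.] [586. -58.] -10.68
S [339. 245. 439. 234.] [601. 164.] [560. -53.] -10.78
S [284. 284. 448. 264.] [683. 138.] [ 620. -194.] -10.74
S [397. 322. 474. 309.] [798. 128.] [776. -22.] -8.56
S [330. 311. 410. 301.] [741.  23.] [ 712. -130.] -10.74
S [218. 310. 296. 300.] [ 666. -184.] [ 638. -329.] -10.77
S [388. 315. 317. 326.] [755. -31.] [ 734. -164.] -8.97
S [271. 205. 216. 218.] [ 386. -159.] [ 387. -288.] 0.15
S [344. 265. 442. 253.] [653. 140.] [615. -63.] -10.57
S [409. 283. 316. 294.] [701.  41.] [ 666. -143.] -10.66
S [294. 297. 219. 306.] [ 657. -184.] [ 630. -326.] -11.04
```

```bash
python3 -m jog '[[0.74,-0.52,0,0,0,0,1],[0.74,-0.52,0,0,0,0,1],[0.74,-0.52,0,0,0,0,1],[0.74,-0.52,0,0,0,0,1],[0.74,-0.52,0,0,0,0,1],[0.74,-0.52,0,0,0,0,1],[0.74,-0.52,0,0,0,0,1],[0.74,-0.52,0,0,0,0,1],[0.74,-0.52,0,0,0,0,1],[0.74,-0.52,0,0,0,0,1],[0.74,-0.52,0,0,0,0,1],[0.74,-0.52,0,0,0,0,1],[0.74,-0.52,0,0,0,0,1],[0.74,-0.52,0,0,0,0,1],[0,0,0,0,0,1,1],[0,0,0,0,0,1,1],[0,0,0,0,0,1,1],[0,0,0,0,0,1,1],[0,0,0,0,0,0.1,1],[0,0,0,0,0,0,1]]'
python3 - <<'E'
from h import *
o=ctrl.get_obs();Rm=R.from_rotvec(o['orientation']).as_matrix();print(o['ee_pos'],Rm.round(3).tolist(),o['qpos'])
snap('wrist','w1.png')
for t in('knob','bolt','saddle'):
    for r in optics.masks_of(t,'wrist')[:2]:print(t,round(r['conf'],2),np.round(r['extent']))
E
```

```text
t: 2.5
ee_pos: [482.6, -224.4, 222.7]
orientation: [3.128, -0.289, 0.0]
ft_force: [-0.5, -0.3, 0.0]
width: 87.9
grasp_force: 0.0
[ 482.55642762 -224.38792634  222.74179342] [[0.983, -0.183, 0.0], [-0.183, -0.983, -0.0], [0.0, 0.0, -1.0]] [-4.57610546e-01  2.87288121e-01  1.83488836e+00 -1.74616627e-05
  1.01926412e+00  1.29742132e+00]
knob 0.83 [148. 135.  55. 163.]
bolt 0.95 [149. 133.  54. 163.]
saddle 0.71 [179. 138. 116. 176.]
```

View pics/w1.png

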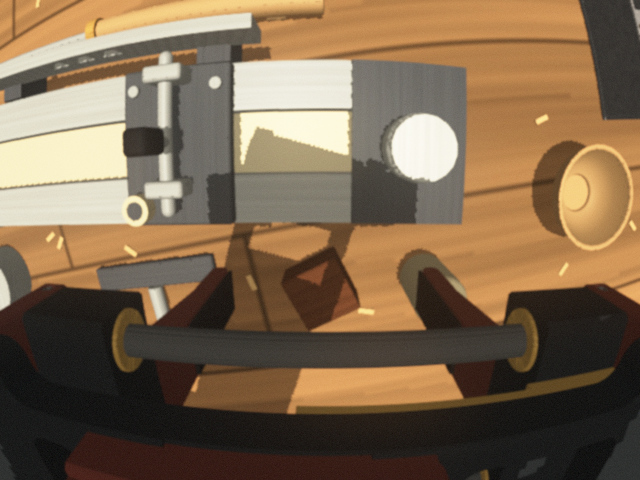

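The wrist view shows the knob at (143,142), the saddle plate and the bar at upper left. Three marks on the bar's near face, at about (62,66), (85,61) and (112,53), are probably the two nicks and the slot. I'll move alongside for a second view.

```bash
python3 -m jog '[[0,-0.79,0,0,0,0,1],[0,-0.79,0,0,0,0,1],[0,-0.79,0,0,0,0,1],[0,-0.79,0,0,0,0,1],[0,0,0,0,0,0,1],[0,0,0,0,0,0,1]]'
cat >> h.py <<'E'
def wray(pos,rot,u,v):
    m=optics.camera_model('wrist');H=np.array(m['hand_eye']);f=240/np.tan(np.radians(m['fov_y'])/2)
    x,y=u-m['cx'],v-m['cy'];r=np.hypot(x,y);a=r/f
    c=np.array([np.sin(a)*x/r,-np.sin(a)*y/r,-np.cos(a)]);Rm=R.from_rotvec(rot).as_matrix()
    return Rm@H[:3,3]+pos,Rm@H[:3,:3]@c
E
python3 - <<'E'
from h import *
o=ctrl.get_obs();print(repr(o['ee_pos']),repr(o['orientation']))
im=snap('wrist','w2.png')
for t in('knob','bolt','saddle'):
    for r in optics.masks_of(t,'wrist')[:2]:print(t,round(r['conf'],2),np.round(r['extent']))
c=cv2.resize(im[0:250,120:520,::-1],None,fx=2,fy=2);cv2.imwrite('pics/w2c.png',c)
E
```

```text
t: 3.3
ee_pos: [506.1, -99.9, 222.7]
orientation: [3.128, -0.289, 0.0]
ft_force: [-0.0, 0.2, -0.7]
width: 87.8
grasp_force: 0.0
array([506.07872859, -99.91566926, 222.73402129]) array([ 3.12796885e+00, -2.88945801e-01,  2.26259125e-04])
knob 0.56 [327. 132.  33. 171.]
knob 0.18 [291. 154. 582. 226.]
bolt 0.75 [325. 128.  33. 174.]
saddle 0.63 [326. 132. 122. 189.]
```

View pics/w2c.png

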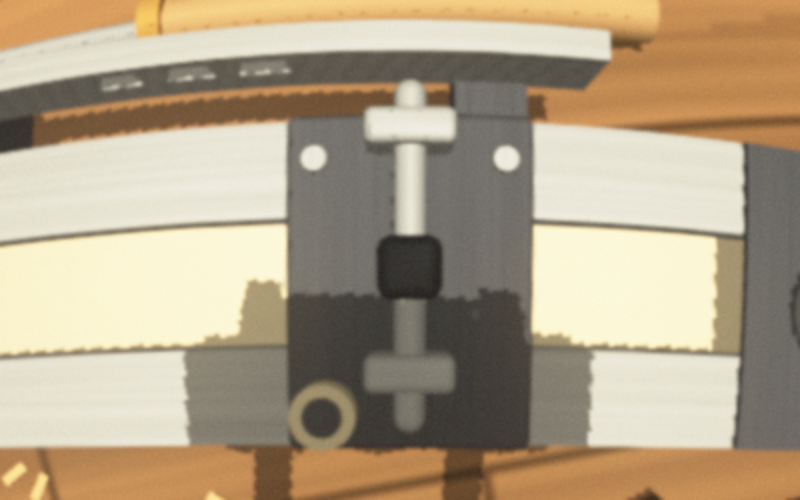

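The second wrist view shows the knob at crop (409,267), full (324.5,133.5). The three openings on the bar's face are at crop (265,69), (192,74) and (122,83).

Run:
```python
from h import *
rot=np.array([3.12796885,-.288945801,2.26e-4]);p2=np.array([506.08,-99.92,222.73]);p1=np.array([482.56,-224.39,222.74])
k,e=tri(wray(p1,rot,143,142),wray(p2,rot,324.5,133.5));print('knob w',k,e)
print(tri(wray(p2,rot,324.5,133.5),ray('scene',316,235.6)))
y=np.radians(-10.7);B=np.array([[np.cos(y),np.sin(y)],[-np.sin(y),np.cos(y)]])
def at(u,v,z):
    o,d=wray(p2,rot,u,v);return o+d*(z-o[2])/d[2]
K=at(324.5,133.5,155);print('knob z155',K,'bed rel tcp',B@(K-p2)[:2])
for n,u,v,z in [('sl1',265,69,104),('sl2',192,74,104),('sl3',122,83,104),('barendtop',611,32,120),('barendbot',588,88,100),('nose',410,85,104),('blockF',411,124,115),('blockN',411,372,115),('bedend',742,143,70)]:
    P=at(u/2+120,v/2,z);print(n,P.round(1),(B@(P-K)[:2]).round(1))
for n,u,v,z in [('discface?',216,200,175)]:
    P=atz('top',u,v,z);print(n,P,(B@(P-K)[:2]))
P=atz('scene',367.6,279,104);print('scene mark',(B@(P-K)[:2]))
```

```text
knob w [ 578.76001747 -113.1366525   142.60055283] 0.46208969942187894
(array([ 579.28799312, -112.61175564,  139.62651343]), np.float64(1.2404725365516376))
knob z155 [ 578.5290745  -113.08208095  155.        ] bed rel tcp [73.63314673  0.51814528]
sl1 [668.5 -74.1 104. ] [81.2 55. ]
sl2 [674.4 -45.6 104. ] [81.6 84.1]
sl3 [679.5 -16.7 104. ] [ 81.3 113.5]
barendtop [ 656.7 -202.9  120. ] [ 93.5 -73.8]
barendbot [ 640.3 -195.2  100. ] [ 75.9 -69.2]
nose [ 650.  -126.8  104. ] [72.8 -0.2]
blockF [ 631.9 -123.8  115. ] [54.5 -0.6]
blockN [ 542.3 -107.1  115. ] [-36.7  -0.9]
bedend [ 617. -272.   70.] [  67.3 -149. ]
discface? [646.74508379 130.06973239 175.        ] [ 21.88474944 251.58951885]
scene mark [95.44759422 86.39524405]
```

```bash
python3 -m jog '[[0.61,0,0,0,0,0,1],[0.61,0,0,0,0,0,1],[0.62,-0.01,0,0,0,0,1],[0,0,0.6,0,0,0,1],[0,0,0.6,0,0,0,1],[0,0,0.6,0,0,0,1],[0,0,0.4,0,0,0,1],[0,0,0.2,0,0,0,1],[0,0,0,0,0,0,1],[0,0,0,0,0,0,1]]'
```

```text
t: 4.5
ee_pos: [578.8, -113.9, 127.3]
orientation: [3.128, -0.294, 0.001]
ft_force: [0.3, 0.4, -0.1]
width: 87.7
grasp_force: 0.0
```

```bash
python3 -m jog '[[0,0,0,0,0,0,0],[0,0,0,0,0,0,0],[0,0,0,0,0,0,0],[0,0,0,0,0,0,0],[0,0,0,0,0,0,0],[0,0,0,0,0,0,0],[0,0,0,0,0,0,0],[0,0,0,0,0,0,0],[0,0,0,0,0,0,0],[0,0,0,0,0,0,0]]'
```

```text
t: 5.5
ee_pos: [578.3, -113.4, 126.6]
orientation: [-3.128, 0.293, 0.0]
ft_force: [0.7, 0.2, -0.1]
width: 19.8
grasp_force: 30.0
```

```bash
python3 -m jog '[[0,-0.1,0,0,0,0,0],[0,-0.2,0,0,0,0,0],[0,-0.3,0,0,0,0,0],[0,-0.3,0,0,0,0,0],[0,-0.3,0,0,0,0,0],[0,-0.3,0,0,0,0,0],[0,-0.3,0,0,0,0,0],[0,-0.2,0,0,0,0,0],[0,-0.1,0,0,0,0,0],[0,-0.03,0,0,0,0,0],[0,0,0,0,0,0,0],[0,0,0,0,0,0,0],[0,0,0,0,0,0,0]]'
```

```text
t: 6.8
ee_pos: [594.2, -29.7, 126.7]
orientation: [-3.128, 0.293, -0.0]
ft_force: [1.1, 1.6, -1.0]
width: 19.4
grasp_force: 30.0
```

```bash
python3 -m jog '[[0.1,0,0,0,0,0,0],[0.1,0,0,0,0,0,0],[0.1,0,0,0,0,0,0],[0.05,0,0,0,0,0,0],[0.05,0,0,0,0,0,0],[0,0,0,0,0,0,0],[0,0,0,0,0,0,0]]'; python3 -m jog '[[0.05,0,0,0,0,0,0],[0.05,0,0,0,0,0,0],[0,0,0,0,0,0,0],[0,0,0,0,0,0,0]]'
```

```text
t: 7.5
ee_pos: [610.2, -32.8, 126.6]
orientation: [3.128, -0.293, 0.001]
ft_force: [1.4, -0.5, -2.1]
width: 19.8
grasp_force: 30.0
t: 7.9
ee_pos: [614.0, -33.5, 126.6]
orientation: [3.128, -0.293, 0.0]
ft_force: [0.5, -0.8, -1.1]
width: 19.7
grasp_force: 30.0
```

20 mm with no resistance, which is deeper than a nick, so the bolt is in the slot.

```bash
python3 -m jog '[[0.1,0,0,0,0,0,0],[0.1,0,0,0,0,0,0],[0,0,0,0,0,0,0],[0,0,0,0,0,0,0]]'; python3 -m jog '[[0.05,0,0,0,0,0,0],[0.05,0,0,0,0,0,0],[0,0,0,0,0,0,0],[0,0,0,0,0,0,0]]';  python3 -m jog '[[0.05,0,0,0,0,0,0],[0,0,0,0,0,0,0],[0,0,0,0,0,0,0]]'
```

```text
t: 8.3
ee_pos: [622.3, -35.1, 126.7]
orientation: [3.128, -0.293, 0.002]
ft_force: [1.0, -1.5, 0.1]
width: 20.0
grasp_force: 30.0
t: 8.7
ee_pos: [625.8, -35.7, 126.7]
orientation: [3.128, -0.293, 0.001]
ft_force: [-0.7, -1.2, -1.3]
width: 20.1
grasp_force: 30.0
t: 9.0
ee_pos: [626.8, -35.9, 126.6]
orientation: [-3.128, 0.293, 0.002]
ft_force: [-5.0, -1.5, 1.8]
width: 19.6
grasp_force: 30.0
```

```bash
python3 -m jog '[[0.05,0,0,0,0,0,0],[0,0,0,0,0,0,0],[0,0,0,0,0,0,0]]'; python3 -m jog '[[0.05,0,0,0,0,0,0],[0,0,0,0,0,0,0],[0,0,0,0,0,0,0]]'
```

```text
t: 9.3
ee_pos: [627.0, -35.9, 126.6]
orientation: [-3.128, 0.293, 0.008]
ft_force: [-11.5, 1.1, 7.2]
width: 20.0
grasp_force: 30.0
t: 9.6
ee_pos: [627.3, -36.0, 126.5]
orientation: [-3.127, 0.293, 0.014]
ft_force: [-17.8, 1.5, 12.1]
width: 19.7
grasp_force: 30.0
```

Hard stop at about 33.5 mm of travel. I'll unload, open and lift.

```bash
python3 -m jog '[[-0.08,0,0,0,0,0,0],[0,0,0,0,0,0,0],[0,0,0,0,0,0,1],[0,0,0,0,0,0,1],[0,0,0,0,0,0,1],[0,0,0,0,0,0,1],[0,0,0,0,0,0,1],[0,0,0,0,0,0,1],[0,0,-0.3,0,0,0,1],[0,0,-0.6,0,0,0,1],[0,0,-0.6,0,0,0,1],[0,0,-0.6,0,0,0,1],[-0.5,0,-0.3,0,0,0,1],[-0.7,0,0,0,0,0,1],[-0.7,0,0,0,0,0,1],[0,0,0,0,0,0,1],[0,0,0,0,0,0,1]]'
python3 - <<'E'
from h import *
o=ctrl.get_obs();p=o['ee_pos'];print(p)
im=snap('wrist','w3.png');s=snap('scene','s3.png')
a=cv2.resize(im[0:250,120:520,::-1],(480,300));b=cv2.resize(s[205:305,290:390,::-1],(300,300))
cv2.imwrite('pics/c3.png',np.hstack([a,b]))
E
```

```text
t: 11.3
ee_pos: [554.1, -22.0, 223.8]
orientation: [-3.128, 0.292, -0.003]
ft_force: [0.2, 0.0, 0.2]
width: 87.6
grasp_force: 0.0
[554.08361082 -22.01324357 223.84057482]
```

View pics/c3.png

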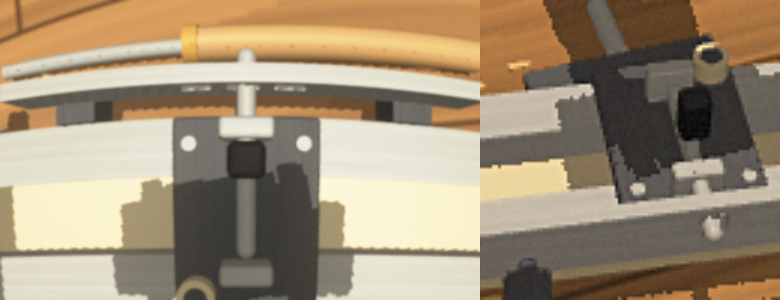

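The bolt goes through the middle slot and its nose shows beyond the bar. To be sure it is fully home after the release, I'll press the knob from behind with closed fingers.

```bash
python3 -m jog '[[0.5,0,0,0,0,0,0],[0.5,0,0,0,0,0,0],[0,0,0,0,0,0,0],[0,0,0,0,0,0,0],[0,0,0,0,0,0,0],[0,0,0,0,0,0,0],[0,0,0,0,0,0,0],[0,0,0.6,0,0,0,0],[0,0,0.6,0,0,0,0],[0,0,0.6,0,0,0,0],[0,0,0.4,0,0,0,0],[0,0,0.1,0,0,0,0],[0,0,0,0,0,0,0]]'; python3 -m jog '[[0.1,0,0,0,0,0,0],[0.1,0,0,0,0,0,0],[0.05,0,0,0,0,0,0],[0.05,0,0,0,0,0,0],[0,0,0,0,0,0,0],[0,0,0,0,0,0,0]]'
```

```text
t: 12.7
ee_pos: [592.6, -29.4, 130.4]
orientation: [3.128, -0.292, -0.002]
ft_force: [-0.7, -0.1, 0.7]
width: 0.6
grasp_force: 0.0
t: 13.3
ee_pos: [604.8, -31.7, 130.7]
orientation: [-3.128, 0.293, 0.0]
ft_force: [0.5, 0.8, -0.3]
width: 0.3
grasp_force: 0.0
```

```bash
python3 -m jog '[[0.06,0,0,0,0,0,0],[0,0,0,0,0,0,0],[0,0,0,0,0,0,0]]'; python3 -m jog '[[0.05,0,0,0,0,0,0],[0,0,0,0,0,0,0],[0,0,0,0,0,0,0]]';python3 -m jog '[[0.05,0,0,0,0,0,0],[0,0,0,0,0,0,0],[0,0,0,0,0,0,0]]'
```

```text
t: 13.6
ee_pos: [606.9, -32.1, 130.6]
orientation: [-3.128, 0.293, 0.001]
ft_force: [-1.0, 0.2, 0.2]
width: 0.4
grasp_force: 0.6
t: 13.9
ee_pos: [607.0, -32.1, 130.6]
orientation: [-3.128, 0.293, 0.007]
ft_force: [-8.2, 0.9, 7.0]
width: 0.3
grasp_force: 4.2
t: 14.2
ee_pos: [607.1, -32.2, 130.6]
orientation: [-3.128, 0.293, 0.013]
ft_force: [-15.1, 2.8, 12.4]
width: 0.6
grasp_force: 7.7
```

It met firm resistance at once, so the bolt is on its hard stop. Backing off and lifting clear.

```bash
python3 -m jog '[[-0.2,0,0,0,0,0,0],[-0.3,0,0,0,0,0,0],[0,0,0,0,0,0,0],[0,0,-0.6,0,0,0,0],[0,0,-0.6,0,0,0,0],[0,0,-0.6,0,0,0,0],[0,0,-0.6,0,0,0,0],[0,0,0,0,0,0,0],[0,0,0,0,0,0,0],[0,0,0,0,0,0,0]]' && python3 -c "
from workcell import ctrl
print(ctrl.close_job())"
```

```text
t: 15.2
ee_pos: [590.7, -29.1, 225.4]
orientation: [3.128, -0.293, -0.003]
ft_force: [-0.0, 0.4, -0.7]
width: 0.3
grasp_force: 0.0
the job is handed in; nothing more can be done
None
```

The saddle is locked: I slid it about 85 mm along the bed to the slot (spotted in the pictures and confirmed by feel), shot the bolt through to its hard stop, let go and handed the job in at 15.2 s with the arm clear.

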